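# Light up and gather the spacers in the tray's corner

## Robot

A 7-joint arm with a two-finger parallel gripper is mounted at the origin on the work surface. World frame = base frame: x ahead of the robot, y to its left, z up, the work surface at z = 0. Lengths are in m, angles in degrees, forces in N, time in s.
With the tool pointing down it reaches from about 0.425 to 0.8 m from the base axis. Payload 8.3 kg.
Tool frame: the origin (TCP) lies between the finger pads; the fingertips stand 19 mm ahead of it and the grasp point (between the pads) is the TCP; z points along the fingers, y is the line along which they close (so a half turn about z gives the same grasp; the last joint's range is limited). The gripper opens to 85 mm and grips with 20 to 120 N. Pads are 22 mm wide; open, the fingers measure 114 mm over their backs; the gripper's body (76 mm by 85 mm) begins 54 mm behind the grasp point. The pads swing forward as they close: fully open they stand 13 mm farther back than shut.
Start: joints at [62.515, 21.967, 0.94, 78.501, -0.361, 79.538, -2.664], TCP at [0.253, -0.571, 0.215] pointing down, gripper open.
Joint ranges: [-169.22, 169.22], [-14.56, 117.87], [-87.37, 89.26], [10.42, 133.3], [-82.24, 262.24], [0.94, 117.77], [-172.7, 172.7]. Speed limits (degrees/s): [136.94, 136.94, 172.46, 172.46, 180, 180, 180].

## Interface

Orientations are given as a 3x3 rotation matrix whose columns are the frame's x, y, z axes.
In Python, from plant import bot gives the robot as it stands.
- The arm moves only by the tool servo_tool, never from a script. Its argument "motion" is one flat list of numbers, 7 for each row, row after row: the finger opening in m, from 0 to 0.0854, then the shift along the tool's x, y, z in m, then the turn, a rotation vector about the tool's x, y, z in rad. A call has 1 to 8 rows; each row is the pose to reach, as a shift and turn from the pose commanded when the call began, along the tool's axes at that moment; what a row does not reach only later rows make up. A row lasts 1/10 s, in which the tool goes at most 50 mm and 8.59 degrees, less where a joint would pass 70% of its speed; a pose out of reach is approached as far as the arm can. A call with a gripper value outside its range is refused whole. The fingers move at their own pace and stop on an object; "force" is the grip in N (left out, the last holds). Time passes only in rows, so rows that repeat a pose let the fingers close. It gives the time, the measured TCP pose, the force, the opening and the grip force at its end, in the units of the state.
- bot.state(): the state, without advancing time (a new reading comes with each control period).
- bot.capture(name): name is "side" or "top"; returns a dict with "color" (384x512x3 uint8, red, green, blue), "fx", "fy", "cx", "cy" (pixels), "position" and "orientation" of the camera in the world. Camera axes: x right, y down, z forward; pixel columns grow to the right and rows downward; lengths in m; the calibration is good to about 2 mm. A picture is of the moment at which its call begins. There is no depth.
- bot.job_done(): hands the job in; it is judged then, once.
The state is a dict: "time_s": time; "joint_positions": joint angles; "joint_velocities": joint speeds; "joint_torque": joint torques, N m; "tool_pos": TCP position; "orientation": TCP orientation; "wrist_force": force on the tool from outside, world axes, zero at the start; "torque": the same for the moment, N m; "opening": opening from 0.0 (shut) to 1.0 (fully open); "grasp_force": force on a finger pad.
Only numpy, scipy, OpenCV 4.12 (cv2) and the standard library are available. Lean on these libraries where they do the work, as an engineer would, in place of code of your own. Each camera call takes 0.05 s, during which the arm holds its last target. There are 200 camera calls.

## Task

Bring the inspection light up: slide the dimmer's grip along its track until it is level with the steel index clip. Then take the parts tray by its handle, lift it clear of the bench and tilt it towards its lipped corner until all four loose discs have slid together into that corner, without spilling any. Finish while holding the tray up in the air, still tilted by about 30 degrees and with the discs at rest in the corner, and leave the dimmer as set and everything else where it is.

Things in the scene. Friction and masses are not known exactly. Their poses are not given: they have to be found in the camera images.
- tray: Open parts tray of plain grey plastic, loose, 0.19 to 0.31 kg, 150 (own x) by 130 (own y) mm, walls 40 mm high and 4 mm thick, floor 4 mm thick. Origin: centre of its underside; z up. At the corner towards own -x and -y the walls are cut down to 22 mm and a small flat pouring lip, 34 mm wide, sticks out 18 mm: this is the lipped corner. A fixed arched handle crosses the tray's middle along its own y: see tray_handle.
- tray_handle (a point): Centre of the handle's flat crossbar, 90 mm above the tray's underside, in the middle of the tray. The bar is 12 mm thick (along tray x), 24 mm tall (78 to 102 mm above the underside) and 130 mm long (along tray y) with a post at each end; grip it across its 12 mm from above. Axes as the tray's. It is clear of the tray's walls by 38 mm.
- tray_corner (a point): Inner floor point in the lipped corner of the tray, where floor and the two walls meet: at (-71, -61, 4) mm in the tray's frame.
- disc0: One of four equal loose steel spacer discs lying flat in the tray, 17 mm across, 8 mm thick, about 14 g. Origin: centre of its underside. They slide on the tray's smooth floor and along its walls: it takes about 8 to 12 degrees of tilt to start them, and about 30 to 35 degrees, sloping evenly along both walls, to bring all of them along the walls into a corner, with a second or two to settle.
- disc1: One of four equal loose steel spacer discs lying flat in the tray, 17 mm across, 8 mm thick, about 14 g. Origin: centre of its underside. They slide on the tray's smooth floor and along its walls: it takes about 8 to 12 degrees of tilt to start them, and about 30 to 35 degrees, sloping evenly along both walls, to bring all of them along the walls into a corner, with a second or two to settle.
- disc2: One of four equal loose steel spacer discs lying flat in the tray, 17 mm across, 8 mm thick, about 14 g. Origin: centre of its underside. They slide on the tray's smooth floor and along its walls: it takes about 8 to 12 degrees of tilt to start them, and about 30 to 35 degrees, sloping evenly along both walls, to bring all of them along the walls into a corner, with a second or two to settle.
- disc3: One of four equal loose steel spacer discs lying flat in the tray, 17 mm across, 8 mm thick, about 14 g. Origin: centre of its underside. They slide on the tray's smooth floor and along its walls: it takes about 8 to 12 degrees of tilt to start them, and about 30 to 35 degrees, sloping evenly along both walls, to bring all of them along the walls into a corner, with a second or two to settle.
- dimmer: Lamp dimmer: white metal box fixed to the bench, 140 (own x) by 220 (own y) by 45 mm high, origin at the centre of its underside. On its top an aluminium track 40 mm wide and 14 mm high runs along own y, its centre line at own x = -20 mm.
- fader_top (a point): Centre of the top of the dimmer's black sliding grip: a block 28 mm (dimmer x) by 20 mm (dimmer y) by 40 mm tall, standing on the track; this point is 99 mm above the bench, grip and track do not turn. Stays where it is left; about 1.5 N moves it.
- fader (a joint): Travel of the sliding grip along the dimmer's own +y, 0 (dark end, own y = -60 mm) to 0.12 m (bright end, own y = +60 mm).
- index_clip: Steel index clip fixed on top of the dimmer beside the track, T-shaped, 36 mm long and 8 to 10 mm high, its 8 mm wide bar pointing (towards dimmer -x) to the track and ending 5 mm short of it. Origin: on the bar's centre line, 3 mm beyond its track-side end, 45 mm above the bench; axes as the dimmer's. The grip is set when its middle is level with the bar's centre line, that is at the same dimmer y.
- dish: Small glass dish, 42 mm across, 20 mm high. Bystander, leave alone. Origin: centre of its underside, as for all bystanders.
- reagent: White plastic reagent bottle with blue cap, 60 mm across, 120 mm high. Bystander.
- phone: Black phone lying flat, 150 by 72 by 9 mm. Bystander.
- slidebox: Wooden slide box, 100 by 140 by 35 mm. Bystander.
- mug: White mug, 80 mm across, 90 mm high. Bystander.
- driver: Screwdriver with black handle lying on the bench, 200 mm long, 26 mm thick. Bystander.
Things that resemble listed ones, but are neither listed nor needed, are in the scene too. What is shaped like the tray but blue is not meant.

How it is judged (in metres and radians):
On the way, in this order (a step that is already met when the one before it is completed fails the run):
1. the dimmer's grip is level with the index clip (y of fader_top in the frame of index_clip between -0.007 and 0.007 m), for 0.3 s.
2. the tray is lifted clear of the bench (all of step 1 and height (world z) of tray above 0.03 m and height (world z) of tray_corner above 0.02 m), for 0.1 s.
At the end, for the whole second after the job is handed in: Grip within 7 mm of the clip's centre line; tray held by the fingers and by nothing else, still, underside centre over 60 mm and lipped corner over 20 mm above the bench, tilted 17 to 51 degrees; all four discs at rest, centres within 65 mm of the inner lipped corner (all of step 1 and height (world z) of tray above 0.06 m and height (world z) of tray_corner above 0.02 m and angle between tray's own z axis and vertical between 0.3 and 0.9 rad and contact force between the fingers and tray above 1 N and contact force between tray and dimmer below 0.2 N and contact force between tray and dish below 0.2 N and contact force between tray and reagent below 0.2 N and contact force between tray and phone below 0.2 N and contact force between tray and slidebox below 0.2 N and contact force between tray and mug below 0.2 N and contact force between tray and driver below 0.2 N and linear speed of each of tray, disc0, disc1, disc2, disc3 below 0.03 m/s and distance between each of disc0, disc1, disc2, disc3 and tray_corner below 0.065 m); the arm keeps its last pose, push and grip.
It fails at once if a disc leaves the tray (distance between any of disc0, disc1, disc2, disc3 and tray above 0.12 m).
It fails at once if a bystander is pushed away by more than 30 mm (distance of any of dish, reagent, phone, slidebox, mug, driver from where it was at the start of the episode above 0.03 m).
It also fails if it takes over 54 s, if anything falls off the work surface, if the arm or the gripper's body presses on something with over 40 N, if the wrist force passes 120 N, or if a joint passes its speed limit or range.

## Working session

There is one attempt and no reset: what is moved stays moved. The work goes in short steps, Python scripts to look and compute and a tool call to move; the robot and the scene stay as the last step left them, time stands still between calls to the robot, and variables do not carry over. Pictures are saved under pics/ and viewed, at most 10 in all, crops included, and the job is handed in when it is done.

Besides the shell and the picture viewer there is one more tool, called after ">>>" as a command line: name --argument value ..., lists and objects as JSON in quotes. servo_tool: Moves the arm, as the interface text tells. Its arguments: {"type":"object","properties":{"motion":{"type":"array"},"force":{"type":"number"}},"required":["motion"]}

```bash
mkdir -p pics; ls; cat > h.py <<'E'
import numpy as np, cv2
from plant import bot
def snap(n,f):
    c=bot.capture(n); cv2.imwrite(f'pics/{f}.png',c['color'][:,:,::-1]); np.save(f'pics/{f}.npy',c,allow_pickle=True); return c
def ray(c,u,v):
    d=np.array([(u-c['cx'])/c['fx'],(v-c['cy'])/c['fy'],1.]); return np.array(c['position']),np.array(c['orientation'])@d
def onz(c,u,v,z):
    p,d=ray(c,u,v); return p+d*(z-p[2])/d[2]
def load(f): return np.load(f'pics/{f}.npy',allow_pickle=True).item()
def proj(c,P):
    q=np.array(c['orientation']).T@(np.array(P)-c['position']); return c['fx']*q[0]/q[2]+c['cx'],c['fy']*q[1]/q[2]+c['cy']
E
python3 - <<'E'
from h import *
a=snap('top','t0');b=snap('side','s0')
for c in(a,b): print(c['fx'],c['cx'],c['cy'],c['position'],np.round(c['orientation'],3))
s=bot.state();print(s['tool_pos'],np.round(s['orientation'],3),s['time_s'])
E
```

```text
pics
481.0433575834923 248.64524596201224 183.18765754636652 [ 0.35591478 -0.04283242  1.44947887] [[ 0.003 -0.991  0.132]
 [-1.    -0.006 -0.016]
 [ 0.016 -0.132 -0.991]]
392.25012189884063 257.19309827562995 195.30159774212316 [ 0.48973829 -1.06678812  1.13610788] [[ 0.996 -0.075  0.05 ]
 [-0.089 -0.715  0.694]
 [-0.016 -0.696 -0.718]]
[ 0.25289735 -0.57104683  0.21426158] [[ 0.914  0.405 -0.001]
 [ 0.405 -0.914  0.002]
 [-0.    -0.002 -1.   ]] 0.1
```

View pics/t0.png

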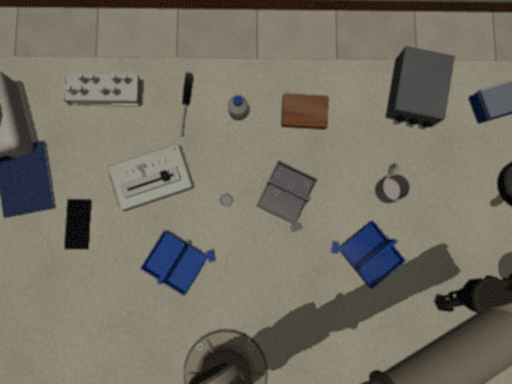

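View pics/s0.png

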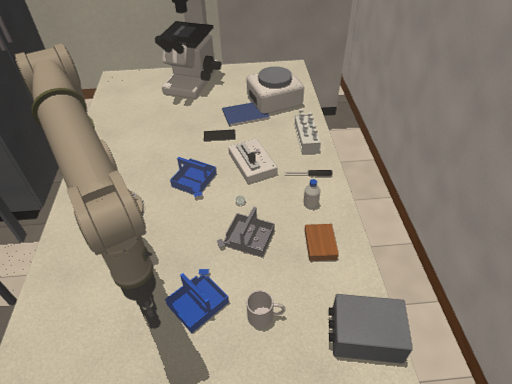

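Top view: the grey tray is at (287,192) with its lip at (296,227). The blue trays at (178,262) and (371,254) are decoys. The dimmer is at (150,177). I'll enlarge the dimmer and tray.

```bash
python3 - <<'E'
from h import *
c=load('t0')['color'][:,:,::-1]
r=lambda i:cv2.resize(i,(400,320),interpolation=cv2.INTER_CUBIC)
d=load('s0')['color'][:,:,::-1]
a=np.hstack([r(c[140:220,100:200]),r(c[155:235,240:340])])
b=np.hstack([cv2.resize(d[130:190,222:287],(347,280)),cv2.resize(d[200:265,210:285],(347,280))])
b=np.pad(b,((0,0),(0,800-694),(0,0)))
cv2.imwrite('pics/crop.png',np.vstack([a,b]))
E
```

```text
(no output)
```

View pics/crop.png

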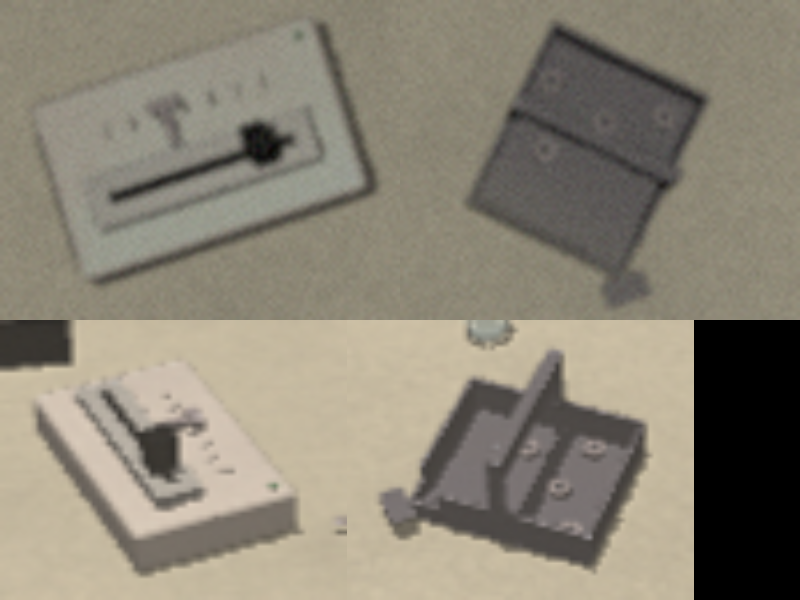

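```bash
python3 - <<'E'
from h import *
c=load('t0'); s=load('s0')
D=lambda X,Y:(100+X/4-.375,140+Y/4-.375)
T=lambda X,Y:(240+(X-400)/4-.375,155+Y/4-.375)
W=[onz(c,*D(*p),.045)[:2] for p in[(37,105),(318,20),(372,188),(97,280)]]
W=np.array(W);print('dimmer',W.round(3),W.mean(0))
y=(W[0]-W[1]+W[3]-W[2]);y/=np.linalg.norm(y);x=np.array([y[1],-y[0]])
print('y dir',y,np.degrees(np.arctan2(-y[0],y[1])), [np.linalg.norm(W[i]-W[(i+1)%4]) for i in range(4)])
o=W.mean(0)
def loc(p):return ((p-o)@x).round(4),((p-o)@y).round(4)
print('clip end',loc(onz(c,*D(180,143),.054)[:2]),'head',loc(onz(c,*D(168,102),.054)[:2]))
print('grip',loc(onz(c,*D(258,140),.099)[:2]))
print('slot ends',loc(onz(c,*D(112,197),.059)[:2]))
# side clip and grip
S=lambda X,Y:(222+X*65/347-.4,130+(Y-320)*60/280-.4)
print('side grip top',loc(onz(s,*S(158,430),.099)[:2]),'clip end',loc(onz(s,*S(177,425),.054)[:2]))
R=np.array([onz(c,*T(*p),z)[:2] for p,z in[((555,25),.04),((707,97),.04),((622,272),.022),((470,205),.04)]])
print('tray',R.round(3),(R[1]+R[3])/2,(R[0]+R[2])/2,[np.linalg.norm(R[i]-R[(i+1)%4]).round(4) for i in range(4)])
y=(R[0]-R[1]+R[3]-R[2]);print(np.degrees(np.arctan2(-y[0],y[1])))
H=np.array([onz(c,*T(*p),.102)[:2] for p in[(512,113),(672,178)]]);print('handle',H,H.mean(0),np.linalg.norm(H[0]-H[1]))
d=H[0]-H[1];print(np.degrees(np.arctan2(-d[0],d[1])))
E
```

```text
dimmer [[0.592 0.347]
 [0.657 0.142]
 [0.532 0.1  ]
 [0.463 0.298]] [0.56123987 0.22180528]
y dir [-0.3147979   0.94915872] 18.34861371196602 [np.float64(0.21518722006055443), np.float64(0.1324802828896307), np.float64(0.21010360584128623), np.float64(0.13780423773460387)]
clip end (np.float64(0.0074), np.float64(0.0161)) head (np.float64(0.0392), np.float64(0.0158))
grip (np.float64(-0.0168), np.float64(-0.0433))
slot ends (np.float64(-0.0164), np.float64(0.0734))
side grip top (np.float64(-0.0154), np.float64(-0.0411)) clip end (np.float64(0.0211), np.float64(0.0095))
tray [[ 0.611 -0.153]
 [ 0.558 -0.266]
 [ 0.429 -0.204]
 [ 0.477 -0.09 ]] [ 0.51719141 -0.17795515] [ 0.52007332 -0.17836594] [np.float64(0.1247), np.float64(0.1432), np.float64(0.1231), np.float64(0.1487)]
-24.120829432098706
handle [[ 0.5366641  -0.11763487]
 [ 0.49107567 -0.23041857]] [ 0.51386989 -0.17402672] 0.12164895776161411
-22.009111520688464
```

>>> servo_tool --motion '[0.06, 0.581, -0.558, 0, 0, 0, 0.098, 0.06, 0.581, -0.558, 0, 0, 0, 0.098, 0.06, 0.581, -0.558, 0, 0, 0, 0.098, 0.06, 0.581, -0.558, 0, 0, 0, 0.098, 0.06, 0.581, -0.558, 0, 0, 0, 0.098, 0.06, 0.581, -0.558, 0, 0, 0, 0.098, 0.06, 0.581, -0.558, 0, 0, 0, 0.098, 0.06, 0.581, -0.558, 0, 0, 0, 0.098]' --force 40

```text
time_s: 0.9
tool_pos: [0.4048, -0.1993, 0.2151]
orientation: [[0.95, 0.313, -0.0], [0.313, -0.95, -0.0], [-0.0, 0.0, -1.0]]
wrist_force: [1.0, -0.6, 0.0]
opening: 0.705
grasp_force: 0.0
```

>>> servo_tool --motion '[0.06, 0.263, -0.308, 0, 0, 0, 0, 0.06, 0.263, -0.308, 0, 0, 0, 0, 0.06, 0.263, -0.308, 0, 0, 0, 0, 0.06, 0.263, -0.308, 0, 0, 0, 0, 0.06, 0.263, -0.308, 0, 0, 0, 0, 0.06, 0.263, -0.308, 0, 0, 0, 0, 0.06, 0.263, -0.308, 0, 0, 0, 0, 0.06, 0.263, -0.308, 0, 0, 0, 0]'

```text
time_s: 1.7
tool_pos: [0.5564, 0.1705, 0.2149]
orientation: [[0.95, 0.313, -0.0], [0.313, -0.95, -0.0], [-0.0, 0.0, -1.0]]
wrist_force: [1.0, -0.5, 1.0]
opening: 0.705
grasp_force: 0.0
```

```bash
python3 - <<'E'
from h import *
s=bot.state();print(s['time_s'],s['tool_pos'],s['joint_positions'])
c=snap('side','s1');d=c['color'][:,:,::-1]
cv2.imwrite('pics/s1c.png',cv2.resize(d[100:200,190:320],(780,600),interpolation=cv2.INTER_CUBIC))
E
```

```text
1.7 [0.55637232 0.17054839 0.2149387 ] [   5.83642275   19.91182573  -33.87027363   84.36493882   11.14866707
   79.11907934 -100.33447635]
```

View pics/s1c.png

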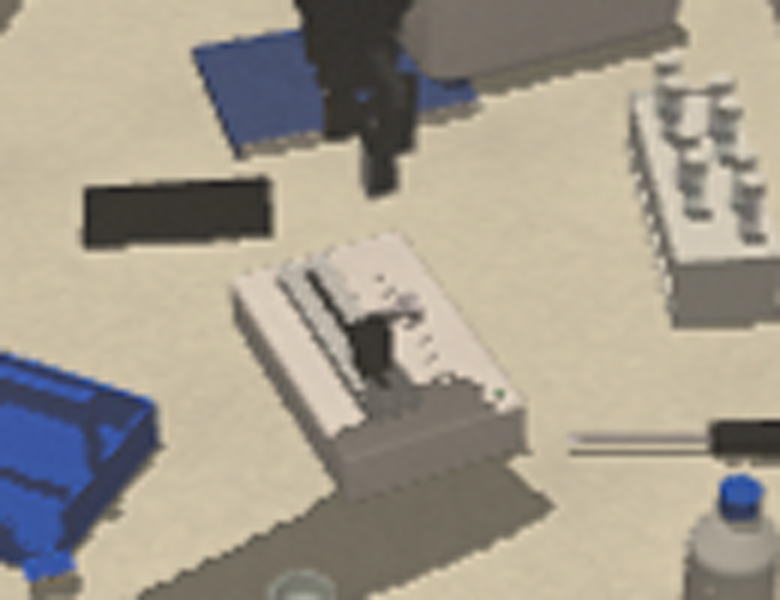

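Side view crop: the gripper hangs above the dimmer. The grip's top is at about (252,154) and the clip is beside it at about (256,152). I'll descend partway.

>>> servo_tool --motion '[0.06, 0, 0, 0.05, 0, 0, 0, 0.06, 0, 0, 0.07, 0, 0, 0, 0.06, 0, 0, 0.07, 0, 0, 0]'

```text
time_s: 2.05
tool_pos: [0.5535, 0.168, 0.1412]
orientation: [[0.949, 0.314, -0.007], [0.314, -0.949, -0.002], [-0.007, -0.0, -1.0]]
wrist_force: [0.3, -0.5, -0.2]
opening: 0.702
grasp_force: 0.0
```

```bash
python3 - <<'E'
from h import *
s=bot.state();print(s['time_s'],s['tool_pos'])
a=load('t0');b=load('s1')
# black pixels blobs near the grip in both views
for n,c,(u0,v0,u1,v1) in(('t',a,(120,160,185,195)),('s',b,(235,140,265,172))):
    m=(c['color'].max(2)<60)[v0:v1,u0:u1].astype(np.uint8)
    k,l,st,ce=cv2.connectedComponentsWithStats(m)
    for i in range(1,k):
        if st[i,4]>15: print(n,st[i]+[u0,v0,0,0,0])
    sub=c['color'][v0:v1,u0:u1].max(2)
    if n=='s':
        print('\n'.join(' '.join(f'{x:3d}' for x in r) for r in sub[2:26,4:28]))
print('proj top grip(t,s)',[ [np.round(proj(c,(.558,.175,z)),1) for z in(.059,.099)] for c in(a,b)])
E
```

```text
2.05 [0.55349951 0.16799557 0.14115783]
t [129 171  43  19 114]
s [247 153   8  11  54]
210 204 186 200 195 180 212 212 213 211 211 210 212 212 212 211 210 211 213 211 198 201 203 203
213 205 181 194 189 197 210 212 211 212 213 212 213 213 212 212 211 211 213 215 210 190 203 205
194 179 172 174 182 185 198 207 210 211 212 214 214 212 213 213 214 212 213 215 215 206 193 204
183 166  95 118 181 183 183 191 208 214 211 212 213 209 203 214 214 214 214 214 215 209 197 200
187 167  91  69 136 187 188 190 195 216 214 212 213 192 154 216 214 213 214 215 215 216 213 196
185 189 167  61 110 181 187 186 199 216 215 214 214 216 217 211 203 215 215 215 216 215 217 211
188 186 176 117  60 118 183 185 188 202 210 215 214 215 212 185 165 210 207 202 213 216 215 215
183 186 189 173  96  72 138 189 185 176 180 216 215 216 198 169 210 170 165 165 185 218 215 215
120 182 188 191 167  53 110 182 187 186 199 218 217 218 216 218 200 152 146 171 193 216 217 216
128 142 189 189 173  97  67 117 184 187 190 205 209 201 183 175 159 162 142 156 171 180 217 215
202 130 186 188 189 179 116  69 140 188 177 164 112 
[... 707 characters left out ...]
 191 166
216 215 216 216 219 197 114 145 185 136  51  54  58  59  58  53  98 174 215 215 215 205 189 218
219 216 216 215 217 214 170 129 196 173  95  53  55  57  58  70  89 117 170 215 216 215 216 215
215 218 216 215 216 218 199 120 129 189 168  61  66  59  68  97 109 104 128 189 221 218 212 191
205 218 217 216 216 216 219 195 102 146 174 113 101  78  59  77 107 107 102 145 210 208 184 111
164 209 218 217 217 215 217 206 145 125 185 163 105 102  79  76  98 107 105 103 108 115 116 118
134 191 216 217 217 216 215 219 201 123  99 109 106 106 107 109 108 106 107 106 109 117 122 121
proj top grip(t,s) [[array([166.4, 177. ]), array([164.3, 175. ])], [array([251.1, 161. ]), array([250.9, 153.7])]]
```

>>> servo_tool --motion '[0.06, 0.005, -0.005, 0.0, 0, 0, 0, 0.06, 0.005, -0.005, 0, 0, 0, 0, 0.06, 0.005, -0.005, 0, 0, 0, 0]'

```text
time_s: 2.35
tool_pos: [0.5601, 0.176, 0.1471]
orientation: [[0.949, 0.314, 0.003], [0.314, -0.949, 0.001], [0.003, -0.0, -1.0]]
wrist_force: [-0.2, -0.1, -0.4]
opening: 0.703
grasp_force: 0.0
```

>>> servo_tool --motion '[0.06, 0, 0, 0.03, 0, 0, 0, 0.06, 0, 0, 0.05, 0, 0, 0, 0.06, 0, 0, 0.058, 0, 0, 0, 0.06, 0, 0, 0.058, 0, 0, 0, 0.06, 0, 0, 0.058, 0, 0, 0]'

```text
time_s: 2.85
tool_pos: [0.5599, 0.1756, 0.0886]
orientation: [[0.95, 0.313, 0.002], [0.313, -0.95, 0.001], [0.002, -0.0, -1.0]]
wrist_force: [0.6, -0.2, 0.8]
opening: 0.705
grasp_force: 0.0
```

>>> servo_tool --motion '[0.01, 0, 0, 0, 0, 0, 0, 0.01, 0, 0, 0, 0, 0, 0, 0.01, 0, 0, 0, 0, 0, 0, 0.01, 0, 0, 0, 0, 0, 0, 0.01, 0, 0, 0, 0, 0, 0, 0.01, 0, 0, 0, 0, 0, 0]' --force 20

```text
time_s: 3.45
tool_pos: [0.5591, 0.1753, 0.0872]
orientation: [[0.95, 0.314, -0.0], [0.314, -0.95, 0.0], [-0.0, -0.0, -1.0]]
wrist_force: [1.0, 0.6, -0.0]
opening: 0.118
grasp_force: 0.0
```

```bash
python3 - <<'E'
from h import *
print(bot.state()['grasp_force'],bot.state()['opening'])
c=snap('side','s2');d=c['color'][:,:,::-1]
t=snap('top','t2');e=t['color'][:,:,::-1]
cv2.imwrite('pics/s2c.png',np.hstack([cv2.resize(d[120:190,220:290],(400,400)),cv2.resize(e[140:210,110:180],(400,400))]))
E
```

```text
0.0 0.11801181746427006
```

View pics/s2c.png

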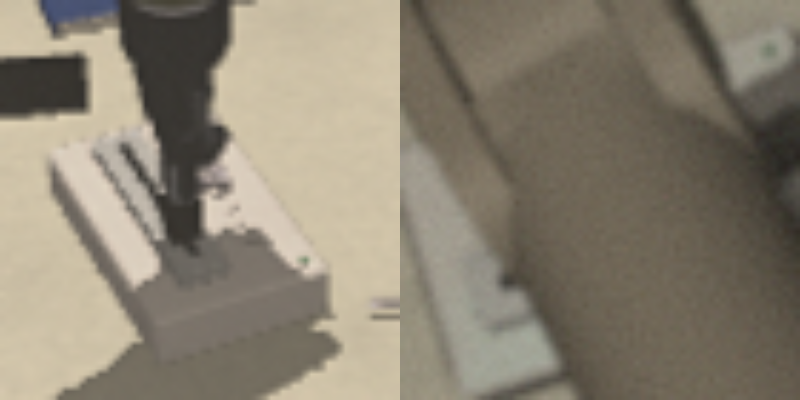

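```bash
python3 - <<'E'
from h import *
c=load('s2');p=bot.state()['tool_pos'];R=np.array(bot.state()['orientation'])
print(p)
for dz in(-.04,0,.019): print(dz,np.round(proj(c,p+R[:,2]*dz),1))
m=c['color'].max(2)
print('cols 244-266'); 
for v in range(138,172): print(v,' '.join(f'{x:3d}' for x in m[v,244:267]))
E
```

```text
[0.55912401 0.17527288 0.08720333]
-0.04 [251.  148.2]
0 [251.2 155.8]
0.019 [251.4 159.3]
cols 244-266
138 186  52  55  58  57  58  57  56  56  62  68  66 107 184 213 209 206 206 205 206 206 207 206
139 191  80  53  58  57  58  57  56  57  58  66  67 107 180 210 210 209 209 207 206 206 205 206
140 199 127  65  53  57  57  56  58  57  59  66  68 115 177 190 212 209 207 209 211 210 205 203
141 200 182 133  50  56  56  57  56  56  58  64  68  94 137 164 204 211 209 209 208 208 208 206
142 185 223 197  48  56  57  60  57  58  61  65  67  70  63  49 119 205 209 207 207 207 206 206
143 200 219 194  61  53  57  58  58  61  64  61  61  70  67  56  76 153 211 208 206 208 207 205
144 188 205 200 131  53  56  57  61  65  63  57  59  66  69  58  93 165 201 207 208 208 206 205
145 185 187 203 194  62  56  57  59  56  57  57  60  64  60  56 145 223 203 203 208 209 206 208
146 191 189 198 173  69  54  59  57  57  58  58  59  59  55  98 181 224 216 198 206 210 208 208
147 185 189 192 179  81  56  57  58  57  56  56  56  52  70 157 226 221 219 213 195 208 210 209
148 117 186 192 171  77  58  61  58 
[... 1567 characters left out ...]
 123 122 123 124 124 123 121
165 219 219 223 203 102  96 107 109 109 109 110 107 108 109 108 110 122 123 124 122 123 124 124
166 218 218 222 205 111  94 103 107 108 108 110 109 108 113 110 106 114 124 124 123 124 124 124
167 220 222 224 193 117 104  97 107 106 108 113 111 105 107 105 107 119 123 124 124 123 124 125
168 222 215 193 117 122 122 108 102 107 104 106 104 106 118 113 112 125 123 124 123 125 125 125
169 195 116 120 122 125 126 118  98 104 106 115 110 106 124 126 125 124 125 123 124 124 125 127
170 120 121 126 124 126 126 123 114 114 113 125 125 125 125 123 124 124 126 127 126 126 130 134
171 123 125 125 125 124 124 126 127 126 125 126 125 124 125 127 125 126 128 131 132 131 130 127
```

Black finger against black grip makes the view ambiguous, so I'll test by closing further.

>>> servo_tool --motion '[0.0, 0, 0, 0, 0, 0, 0, 0.0, 0, 0, 0, 0, 0, 0, 0.0, 0, 0, 0, 0, 0, 0]' --force 20

```text
time_s: 3.85
tool_pos: [0.5592, 0.1753, 0.0872]
orientation: [[0.95, 0.313, -0.0], [0.313, -0.95, 0.0], [0.0, -0.0, -1.0]]
wrist_force: [-0.3, 0.8, 0.5]
opening: 0.002
grasp_force: 0.0
```

>>> servo_tool --motion '[0.0, 0, 0, -0.05, 0, 0, 0, 0.0, 0, 0, -0.05, 0, 0, 0, 0.0, 0, 0, -0.05, 0, 0, 0, 0.0, 0, 0, -0.05, 0, 0, 0]'

```text
time_s: 4.25
tool_pos: [0.5588, 0.175, 0.1366]
orientation: [[0.95, 0.313, -0.001], [0.313, -0.95, -0.0], [-0.001, 0.0, -1.0]]
wrist_force: [0.5, 1.0, -0.3]
opening: 0.001
grasp_force: 0.0
```

```bash
python3 - <<'E'
from h import *
c=snap('side','s3');p=bot.state()['tool_pos'];R=np.array(bot.state()['orientation'])
print(p,np.round(proj(c,p+R[:,2]*.019),1))
a=load('s0');m=c['color'].max(2);n=a['color'].max(2)
for q in(n,m):
  for v in range(140,166): print(v,' '.join(f'{x:3d}' for x in q[v,244:262]))
  print()
d=c['color'][:,:,::-1];e=a['color'][:,:,::-1]
f=lambda i:cv2.resize(i[115:175,225:285],(400,400),interpolation=cv2.INTER_CUBIC)
cv2.imwrite('pics/s3c.png',np.hstack([f(e),f(d)]))
E
```

```text
[0.55856016 0.17494685 0.13625781] [250.9 150.2]
140 200 197 203 200 187 198 205 207 207 206 207 206 205 195 181 201 199 199
141 188 184 207 210 204 205 205 205 205 206 207 207 206 204 197 198 199 199
142 176 207 206 206 205 204 205 206 205 206 205 204 205 207 206 193 196 198
143 192 205 205 206 206 207 206 208 206 206 206 205 207 207 210 205 186 197
144 179 192 201 204 206 206 206 207 206 208 208 208 207 210 209 209 199 188
145 178 177 187 203 207 206 206 207 203 197 210 208 208 208 208 210 204 191
146 183 182 184 189 211 207 207 208 187 151 210 208 208 208 210 210 212 206
147 176 182 179 194 210 210 208 208 210 211 204 198 208 211 209 212 212 213
148 115 177 180 182 195 203 209 208 209 207 179 161 205 201 197 207 212 209
149  71 134 185 179 172 177 212 210 211 192 164 204 167 161 160 181 212 210
150  53 107 177 182 181 194 213 213 212 211 211 196 148 141 167 188 209 212
151  96  67 114 178 181 184 199 203 195 177 171 156 158 138 153 167 176 212
152 174 114  71 136 184 172 160 110  90  96 101  91  99 119  93  94 152 214
153 185 165  60 109 159  99  92  56  56  56  75 116 162 199 134
[... 2201 characters left out ...]
 216 216 192 168
157 145 193 192 174  83  53  56  60  57  57  49 138 223 218 218 207 189 218
158 135 192 190 181 132  52  57  59  58  58  47 139 225 218 218 216 218 216
159 148 121 187 181 130  50  57  58  58  57  49 133 221 219 216 216 216 194
160 199 114 146 187 137  52  56  56  60  57  54 100 178 217 219 219 206 182
161 217 171 131 198 175  96  52  56  56  59  71  88 117 171 210 209 186 150
162 219 201 120 132 189 162  62  67  59  67  98 109 107 106 110 116 117 115
163 217 221 198 105 118 100  97 103  78  60  78 106 108 107 113 120 121 122
164 217 218 209 150  92 105 108 110 103  78  76  99 107 108 107 115 123 122
165 217 217 220 204 125  94 107 107 108 109 109 108 107 108 107 109 121 123
```

View pics/s3c.png

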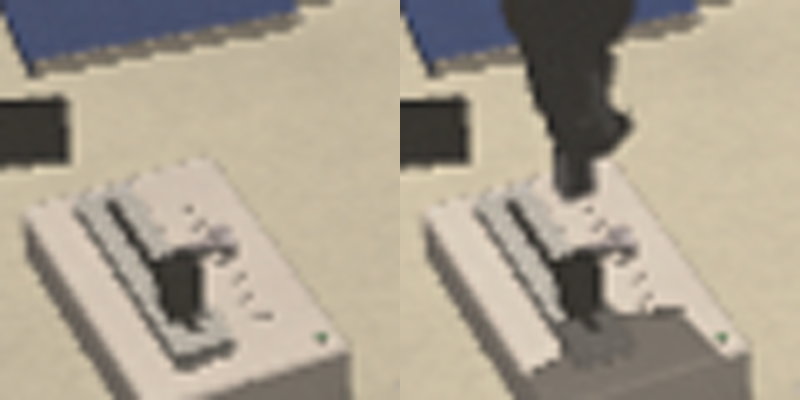

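```bash
python3 - <<'E'
from h import *
for f in('s0','s1','s2','s3'):
    c=load(f);print(f,c['position'],c['fx'],c['fy'],c['cy'])
c=load('s0')
for P,obs in(((.253,-.571,.195),'~152,325'),((.5564,.1705,.196),'253,132'),((.5588,.175,.117),'250.5,144')):
    print(np.round(proj(c,P),1),obs, 'if z+.03',np.round(proj(c,np.add(P,(0,0,.03))),1))
# cross-check both cameras with triangulation of same features: tray handle end / blue cap / phone corner
t=load('t0')
def tri(u,v):
    p,d=ray(t,*u);q,e=ray(c,*v);A=np.stack([d,-e],1);s=np.linalg.lstsq(A,q-p,rcond=None)[0];a=p+d*s[0];b=q+e*s[1];return ((a+b)/2).round(3),np.linalg.norm(a-b).round(4)
def blob(c,f,box):
    x0,y0,x1,y1=box;h=c['color'][y0:y1,x0:x1].astype(int);m=f(h);ys,xs=np.nonzero(m);return xs.mean()+x0,ys.mean()+y0
cap=lambda h:(h[...,2]-h[...,0]>50)
print('cap',tri(blob(t,cap,(225,90,252,122)),blob(c,cap,(300,175,325,205))))
blk=lambda h:h.max(2)<70
print('phone',tri(blob(t,blk,(55,190,100,260)),blob(c,blk,(195,120,245,150))))
wood=lambda h:(h[...,0]-h[...,2]>50)
print('box',tri(blob(t,wood,(270,85,340,135)),blob(c,wood,(295,215,350,270))))
E
```

```text
s0 [ 0.48973829 -1.06678812  1.13610788] 392.25012189884063 392.25012189884063 195.30159774212316
s1 [ 0.48973829 -1.06678812  1.13610788] 392.25012189884063 392.25012189884063 195.30159774212316
s2 [ 0.48973829 -1.06678812  1.13610788] 392.25012189884063 392.25012189884063 195.30159774212316
s3 [ 0.48973829 -1.06678812  1.13610788] 392.25012189884063 392.25012189884063 195.30159774212316
[154.1 319.1] ~152,325 if z+.03 [151.7 313.5]
[249.9 135.3] 253,132 if z+.03 [249.7 129.1]
[251.  150.2] 250.5,144 if z+.03 [250.8 144.4]
cap (array([ 0.774, -0.031,  0.117]), np.float64(0.0021))
phone (array([0.424, 0.445, 0.001]), np.float64(0.001))
box (array([ 0.769, -0.236,  0.026]), np.float64(0.0071))
```

```bash
python3 - <<'E'
from h import *
c=load('s0')
p=np.array([.2529,-.571,.2143]);y=np.array([.405,-.914,0])
for s in(-.0427,.0427):
  for dz in(.0,-.006,-.019): print('s0',s,dz,np.round(proj(c,p+s*y+[0,0,dz]),1))
p=np.array([.5564,.1705,.2149]);y=np.array([.313,-.95,0])
for s in(-.03,.03):
  for dz in(.0,-.019): print('s1',s,dz,np.round(proj(c,p+s*y+[0,0,dz]),1))
d=c['color'][:,:,::-1][250:350,110:190];e=load('s1')['color'][:,:,::-1][90:150,225:285]
cv2.imwrite('pics/f.png',np.hstack([cv2.resize(d,(400,500),interpolation=cv2.INTER_CUBIC),cv2.resize(e,(400,500))]))
E
```

```text
s0 -0.0427 0.0 [147.2 302.2]
s0 -0.0427 -0.006 [147.7 303.4]
s0 -0.0427 -0.019 [148.8 305.8]
s0 0.0427 0.0 [158.1 329.5]
s0 0.0427 -0.006 [158.5 330.6]
s0 0.0427 -0.019 [159.6 333. ]
s1 -0.03 0.0 [246.8 127.2]
s1 -0.03 -0.019 [247.  131.1]
s1 0.03 0.0 [252.8 135.7]
s1 0.03 -0.019 [252.9 139.7]
```

View pics/f.png

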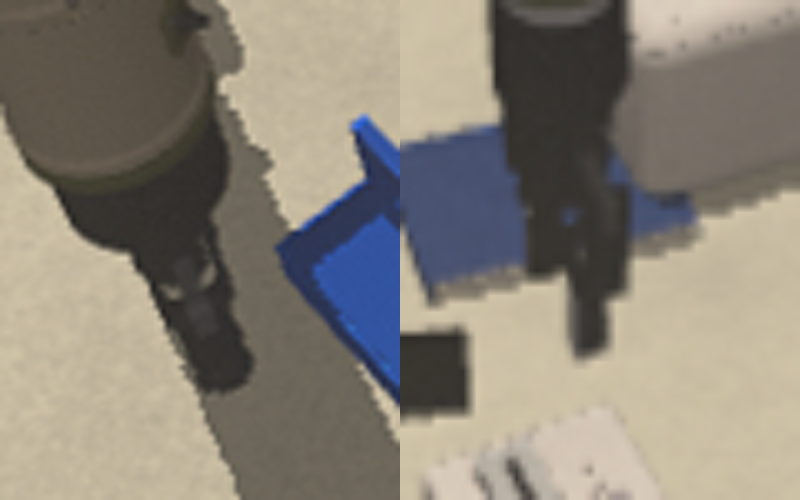

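The camera shows the fingertips about 30 mm higher than the reported pose implies. I'll go lower in steps, watching the force.

>>> servo_tool --motion '[0.06, 0, 0, 0, 0, 0, 0, 0.06, 0, 0, 0, 0, 0, 0, 0.06, 0, 0, 0.03, 0, 0, 0, 0.06, 0, 0, 0.049, 0, 0, 0, 0.06, 0, 0, 0.054, 0, 0, 0, 0.06, 0, 0, 0.059, 0, 0, 0, 0.06, 0, 0, 0.063, 0, 0, 0, 0.06, 0, 0, 0.066, 0, 0, 0]'

```text
time_s: 5.1
tool_pos: [0.5597, 0.1755, 0.0718]
orientation: [[0.95, 0.313, 0.001], [0.313, -0.95, 0.0], [0.001, 0.0, -1.0]]
wrist_force: [-0.6, 0.7, -0.4]
opening: 0.707
grasp_force: 0.0
```

>>> servo_tool --motion '[0.06, 0, 0, 0.003, 0, 0, 0, 0.06, 0, 0, 0.006, 0, 0, 0, 0.06, 0, 0, 0.008, 0, 0, 0, 0.06, 0, 0, 0.01, 0, 0, 0, 0.06, 0, 0, 0.01, 0, 0, 0]'

```text
time_s: 5.6
tool_pos: [0.559, 0.1753, 0.061]
orientation: [[0.95, 0.313, -0.0], [0.313, -0.95, 0.0], [-0.0, -0.0, -1.0]]
wrist_force: [-0.3, -0.2, -0.6]
opening: 0.706
grasp_force: 0.0
```

>>> servo_tool --motion '[0.005, 0, 0, 0, 0, 0, 0, 0.005, 0, 0, 0, 0, 0, 0, 0.005, 0, 0, 0, 0, 0, 0, 0.005, 0, 0, 0, 0, 0, 0, 0.005, 0, 0, 0, 0, 0, 0, 0.005, 0, 0, 0, 0, 0, 0]' --force 20

```text
time_s: 6.2
tool_pos: [0.5592, 0.1754, 0.0615]
orientation: [[0.95, 0.314, 0.0], [0.314, -0.95, 0.0], [0.0, -0.0, -1.0]]
wrist_force: [-1.8, -0.5, 3.7]
opening: 0.231
grasp_force: 23.5
```

```bash
python3 - <<'E'
from h import *
c=snap('side','s4');s=bot.state();print(s['tool_pos'],s['opening'],s['grasp_force'])
m=c['color'].max(2)
for v in range(144,168): print(v,' '.join(f'{x:3d}' for x in m[v,244:262]))
E
```

```text
[0.55923304 0.1754596  0.06149235] 0.22880053354254926 23.577775061130524
144 168  76  53  56  58  58  57  57  58  59  65  68  91 169 224 218 209 197
145 175 120  80  54  57  58  58  58  56  58  66  67  94 171 226 221 215 201
146 194 189 152  50  57  56  56  57  58  57  63  67  78 147 214 210 217 218
147 185 195 170  48  56  59  57  58  57  61  62  67  69  64  51  72 162 224
148 119 191 170  61  55  58  58  60  59  62  60  63  69  70  59  58 146 223
149  69 144 183 119  59  56  57  57  58  61  58  59  65  71  64  72 157 223
150  51 113 190 177  60  56  59  57  58  59  59  59  61  63  56 114 198 223
151  98  68 122 167  56  56  57  58  58  58  57  59  61  59  61 116 192 221
152 182 119  75 103  65  57  57  57  58  58  57  57  57  54  64  97 162 222
153 194 173  66  60  64  58  59  58  57  57  59  56  54  51  83 130 174 221
154 193 178 103  63  64  56  64  69  56  57  57  70 104 120 145 201 223 220
155 194 178 118  75  61  60  81  90  56  57  55 121 207 228 224 222 218 211
156 187 194 182 113  53  58  79  89  55  58  53 143 227 220 218 218 192 169
157 146 195 196 175  67  57  79  90  57  57  54 135 222 221 219 210 192 220
158 136 194 193 174  91  55  77  91  55  57  54 110 192 222 221 220 222 219
159 148 121 188 186 142  48  73  91  60  60  55 109 192 223 210 210 211 189
160 201 116 149 196 161  51  69  87  71  67  53  91 168 193 113 116 110 103
161 218 173 134 182  96  69  54  61  58  54  59  75  97 110 120 122 121 122
162 220 203 123 101 100  87  60  58  59  57  81 112 108 111 116 125 122 122
163 219 222 201  98 100 105  91  85  79  60  78 108 108 109 115 122 123 123
164 218 219 212 153  93 107 109 110 103  79  76  99 108 107 107 115 123 122
165 219 220 222 192 103  97 109 108 109 109 110 108 108 110 108 110 122 124
166 219 222 202 117 115  95 103 108 108 109 111 108 109 114 111 107 115 124
167 222 222 195 119 122 106  98 108 108 109 113 111 105 107 105 108 119 125
```

Gripped: the opening reads 20 mm. Now I'll slide it about 58 mm along dimmer +y, which is tool -y.

>>> servo_tool --motion '[0.005, 0, -0.01, 0, 0, 0, 0, 0.005, 0, -0.02, 0, 0, 0, 0, 0.005, 0, -0.03, 0, 0, 0, 0, 0.005, 0, -0.04, 0, 0, 0, 0, 0.005, 0, -0.05, 0, 0, 0, 0, 0.005, 0, -0.058, 0, 0, 0, 0, 0.005, 0, -0.058, 0, 0, 0, 0, 0.005, 0, -0.058, 0, 0, 0, 0]'

```text
time_s: 7.05
tool_pos: [0.54, 0.2315, 0.0615]
orientation: [[0.949, 0.315, -0.001], [0.315, -0.949, 0.0], [-0.001, -0.001, -1.0]]
wrist_force: [-5.0, -0.5, 8.0]
opening: 0.232
grasp_force: 23.9
```

>>> servo_tool --motion '[0.05, 0, 0, 0, 0, 0, 0, 0.05, 0, 0, 0, 0, 0, 0, 0.05, 0, 0, 0, 0, 0, 0, 0.05, 0, 0, -0.05, 0, 0, 0, 0.05, 0, 0, -0.1, 0, 0, 0, 0.05, 0, 0, -0.15, 0, 0, 0, 0.05, 0, 0, -0.15, 0, 0, 0]'

```text
time_s: 7.75
tool_pos: [0.5441, 0.2324, 0.2192]
orientation: [[0.95, 0.313, 0.012], [0.313, -0.95, 0.005], [0.013, -0.001, -1.0]]
wrist_force: [0.2, -0.4, -0.3]
opening: 0.584
grasp_force: 0.0
```

```bash
python3 - <<'E'
from h import *
c=snap('side','s5');s=bot.state();print(s['tool_pos'],s['opening'],s['time_s'],s['orientation'])
m=c['color'].max(2)
for v in range(138,160): print(v,' '.join(f'{x:3d}' for x in m[v,238:266]))
E
```

```text
[0.54295062 0.2315098  0.2153879 ] 0.5861273870363034 7.8 [[ 9.49708747e-01  3.13051545e-01  7.21292350e-03]
 [ 3.13038334e-01 -9.49735996e-01  2.92208732e-03]
 [ 7.76513704e-03 -5.17210327e-04 -9.99969717e-01]]
138 201 202 203 203 202 201 202 204 205 205 206 207 207 205 202 205 201 193 203 202 206 204 202 203 202 202 202 204
139 203 203 205 205 205 204 207 206 207 205 204 206 207 200 191 213 216 215 210 192 202 205 205 205 204 202 203 201
140 203 202 204 207 208 209 206 202 209 205 192 203 212 214 212 212 211 211 212 200 186 205 204 205 205 206 206 202
141 203 205 206 204 207 206 193 188 212 215 210 209 210 211 211 212 212 212 212 209 202 203 205 204 205 204 204 203
142 202 210 203 186 200 195 181 213 213 213 212 211 212 211 211 211 211 210 211 214 210 197 200 204 203 203 203 203
143 189 213 205 180 193 190 198 214 212 203 210 215 213 213 212 211 211 212 212 212 215 211 192 203 205 201 204 203
144 197 193 179 172 177 183 177 193 179 119 170 209 215 214 212 213 213 214 213 214 215 214 205 194 202 205 204 203
145 183 184 165  94 120 161  95  65  47  45  69 153 218 215 208 202 215 214 
[... 963 characters left out ...]
 216
154 217 220 202 126 144 177  96  67  70  60  78 107 109 106 110 158 220 195 134 150 100 106 118 151 210 209 217 214
155 215 217 220 195 126 193 179 123 102  75  59  86 106 107 104 108 118 117 119 120 121 123 120 113 112 155 220 216
156 216 215 217 199 117 121 188 175 105  97  55  65  93 107 107 112 120 121 120 120 121 121 109  98 118 151 213 218
157 216 215 216 220 200 112 146 176 103 102  77  59  77 104 106 107 112 119 122 122 122 117 108 123 119 116 150 206
158 216 215 215 217 214 171 137 174 104 106 103  75  59  83 106 106 106 109 122 122 122 122 123 121 117 120 118 114
159 216 214 215 215 218 209 148  87 103 107 108  98  55  66  95 107 109 114 122 122 121 121 120 110  98 121 122 119
```

>>> servo_tool --motion '[0.05, -0.1535, 0.3795, 0, 0, 0, -0.85, 0.05, -0.1535, 0.3795, 0, 0, 0, -0.85, 0.05, -0.1535, 0.3795, 0, 0, 0, -0.85, 0.05, -0.1535, 0.3795, 0, 0, 0, -0.85, 0.05, -0.1535, 0.3795, 0, 0, 0, -0.85, 0.05, -0.1535, 0.3795, 0, 0, 0, -0.85, 0.05, -0.1535, 0.3795, 0, 0, 0, -0.85, 0.05, -0.1535, 0.3795, 0, 0, 0, -0.85]'

```text
time_s: 8.6
tool_pos: [0.5161, -0.1385, 0.21]
orientation: [[0.389, 0.921, -0.001], [0.921, -0.389, 0.0], [-0.0, -0.001, -1.0]]
wrist_force: [0.7, 0.2, 0.2]
opening: 0.584
grasp_force: 0.0
```

>>> servo_tool --motion '[0.05, 0, 0, 0, 0, 0, 0, 0.05, 0, 0, 0, 0, 0, 0, 0.05, 0, 0, 0, 0, 0, 0]'

```text
time_s: 8.9
tool_pos: [0.517, -0.1351, 0.2104]
orientation: [[0.39, 0.921, -0.001], [0.921, -0.39, 0.001], [0.001, -0.001, -1.0]]
wrist_force: [0.1, 1.0, -0.1]
opening: 0.587
grasp_force: 0.0
```

```bash
python3 - <<'E'
from h import *
t=snap('top','t6');c=snap('side','s6');s=bot.state();print(s['tool_pos'],s['time_s'],np.round(s['joint_positions']),np.round(s['orientation'],3))
e=t['color'][:,:,::-1];d=c['color'][:,:,::-1]
cv2.imwrite('pics/t6c.png',np.hstack([cv2.resize(e[140:215,100:200],(440,330),interpolation=cv2.INTER_CUBIC),cv2.resize(d[170:260,200:298],(359,330),interpolation=cv2.INTER_CUBIC)]))
E
```

```text
[ 0.51729616 -0.13459651  0.21090721] 9.0 [ 38.  13. -31.  92.   7.  77. -17.] [[ 0.389  0.921 -0.   ]
 [ 0.921 -0.389  0.001]
 [ 0.    -0.001 -1.   ]]
```

View pics/t6c.png

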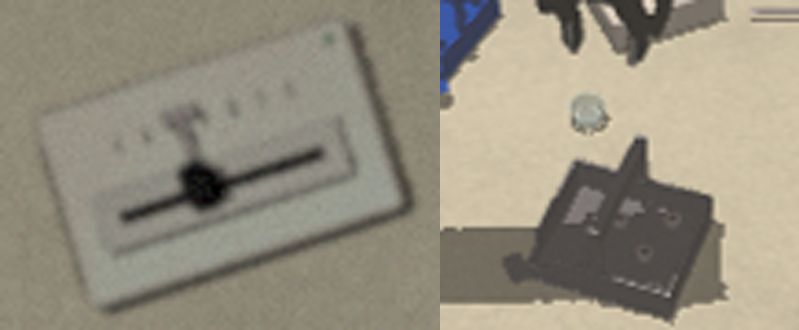

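```bash
python3 - <<'E'
from h import *
t=load('t6');c=load('s6')
o=np.array([.56124,.2218]);y=np.array([-.3148,.9492]);x=np.array([y[1],-y[0]])
loc=lambda p:(((p[:2]-o)@x).round(4),((p[:2]-o)@y).round(4))
g=cv2.cvtColor(t['color'],cv2.COLOR_RGB2GRAY)
# grip: darkness weighted
sub=g[140:215,100:200]
m=cv2.morphologyEx((sub<75).astype(np.uint8),cv2.MORPH_OPEN,np.ones((4,4),np.uint8))
ys,xs=np.nonzero(m);print('n',len(xs),xs.min(),xs.max(),ys.min(),ys.max());u,v=xs.mean()+100,ys.mean()+140
print('grip px',u,v,[loc(onz(t,u,v,z)) for z in(.085,.099)])
# slot line in local y extremes to check grip/clip along the track
print('\n'.join(f'{r+140} '+' '.join(f'{q:3d}' for q in sub[r,30:60]) for r in range(20,52)))
for p in((184,110),(192,150),(205,186)): print(loc(onz(t,100+p[0]/4.4-.4,140+p[1]/4.4-.4,.054)))
# fingertip triangulation
for z in(.19,.22,.25): print(z,onz(c,236,182.3,z)[:2].round(3),onz(c,254,185.8,z)[:2].round(3))
E
```

```text
n 89 42 52 38 47
grip px 146.86516853932585 182.69662921348316 [(np.float64(-0.0212), np.float64(0.0116)), (np.float64(-0.0238), np.float64(0.0096))]
160 146 147 146 150 150 149 154 150 153 150 150 154 148 147 150 147 149 149 147 148 149 143 148 147 147 150 149 146 138 142
161 148 152 152 149 151 144 149 150 150 150 148 149 146 151 150 149 150 152 148 148 152 147 140 152 149 147 147 143 134 133
162 149 146 148 149 150 147 151 151 150 147 148 148 148 142 143 145 151 149 153 154 150 141 137 141 146 154 148 144 138 133
163 149 149 148 150 152 150 150 143 148 144 140 139 138 127 131 136 149 147 152 155 146 138 124 131 143 148 147 148 142 136
164 152 152 147 153 153 146 147 142 142 137 126 126 124 116 107 125 140 146 151 152 147 139 124 126 139 151 150 147 146 136
165 148 146 152 149 147 147 137 126 124 126 119 117 119 114  97 102 123 141 154 150 147 143 125 122 136 148 150 148 149 146
166 151 149 147 150 152 145 129 120 114 115 116 108 105 107  98 101 116 136 144 151 150 148 136 130 140 150 149 153 147 147
167 148 149 147 153 148 146 134 123 109 109 109 107 102 110 125 124 120 134 153 14
[... 2551 characters left out ...]
09 121 131 135 141 142 145 134 123 106 110 117 120 127 122 122 124 115 115 122 123 134 141 147
189  61  81  90 102 119 132 137 141 144 143 148 147 145 144 137 131 125 122 124 119 109 111 122 128 136 143 145 150 151 156
190 104 118 131 132 136 145 144 145 146 143 136 141 142 135 128 122 114 116 116 118 123 134 143 142 149 157 154 157 151 156
191 132 138 142 142 141 145 142 144 138 136 132 130 119 114 107 115 117 126 136 142 148 150 152 155 154 156 157 151 152 155
(np.float64(0.0409), np.float64(0.016))
(np.float64(0.0134), np.float64(0.0186))
(np.float64(-0.0124), np.float64(0.0173))
0.19 [ 0.489 -0.082] [ 0.549 -0.106]
0.22 [ 0.489 -0.114] [ 0.547 -0.137]
0.25 [ 0.489 -0.145] [ 0.546 -0.167]
```

```bash
python3 - <<'E'
from h import *
t=load('t6');c=load('s6')
o=np.array([.56124,.2218]);y=np.array([-.3148,.9492]);x=np.array([y[1],-y[0]])
loc=lambda p:tuple(((p[:2]-o)@a).round(4) for a in(x,y))
for p in((142,171),(142.9,174)): print('bar',loc(onz(t,*p,.054)))
for p in((140.5,180),(140.9,181.5),(141,182.5)): print('grip +y edge',loc(onz(t,*p,.099)))
for p in((246,154.3),): print('side grip -y foot',loc(onz(c,*p,.059)))
print('side init foot',loc(onz(c,251.5,162.4,.059)))
# front top edge side
print('side front top',loc(onz(c,245.3,147.2,.099)))
m=c['color'].max(2)
for v in range(142,158): print(v,' '.join(f'{q:3d}' for q in m[v,238:264]))
# predict pixels of bar at candidate y's in side view
for yy in(.008,.013,.018): print(yy,[np.round(proj(c,np.append(o+x*xx+y*yy,.054)),1) for xx in(.005,.03)],'top',[np.round(proj(t,np.append(o+x*xx+y*yy,.054)),1) for xx in(.005,.03)])
E
```

```text
bar (np.float64(0.0222), np.float64(0.0197))
bar (np.float64(0.0129), np.float64(0.0198))
grip +y edge (np.float64(-0.0109), np.float64(0.0244))
grip +y edge (np.float64(-0.0153), np.float64(0.0246))
grip +y edge (np.float64(-0.0181), np.float64(0.0251))
side grip -y foot (np.float64(-0.0208), np.float64(0.006))
side init foot (np.float64(-0.0198), np.float64(-0.0519))
side front top (np.float64(-0.0228), np.float64(0.0049))
142 102 104 101 101 101 101 103 103 105 105 107 103  96  94  88  74  61  80 157 222 215 200 202 206 206 206
143 105 108 110 112 110 110 109 106 101  97  95  95  89  77  69  67  61 119 200 219 217 213 193 205 207 204
144  96  97  99  98  99  97  96  96  96  93  87  75  67  67  69  66  56 136 224 217 216 216 207 195 205 207
145  74  79  83  87  86  82  79  78  73  67  66  69  68  68  67  61  50 134 223 216 216 216 213 200 201 207
146  68  69  68  69  68  68  67  69  67  68  68  69  71  70  65  52  48 135 222 217 216 216 217 215 199 204
147  68  69  71  70  70  70  69  70  72  72  72  79  83  76  60  55  48 136 224 217 216 218 217 219 213 193
148  82  77  75  74  75
[... 668 characters left out ...]
  57  55  57  57  55  55  50 111 181 169 146 197 222 219 217 217
155  56  57  57  56  57  56  58  56  57  56  57  57  54  57  57  55  49 115 202 223 221 220 217 210 217 216
156  59  57  57  58  56  58  58  57  57  57  58  57  55  58  56  56  48 138 225 218 217 216 191 167 218 216
157  58  58  59  58  58  57  57  56  57  57  57  57  57  57  57  55  50 132 221 220 218 208 190 219 217 215
0.008 [array([251.4, 153.3]), array([256.8, 151.8])] top [array([147.5, 175.3]), array([145.1, 167.3])]
0.013 [array([251. , 152.6]), array([256.3, 151.1])] top [array([145.9, 175.8]), array([143.5, 167.8])]
0.018 [array([250.5, 151.9]), array([255.9, 150.4])] top [array([144.3, 176.3]), array([141.8, 168.3])]
```

The fine comparison puts the grip about 3 mm short of the clip line: grip at 15 mm, clip at 17 to 20 mm in dimmer y. That is inside tolerance, but I have time, so I'll nudge it to centre.

>>> servo_tool --motion '[0.05, 0.348, -0.1235, 0, 0, 0, 0.85, 0.05, 0.348, -0.1235, 0, 0, 0, 0.85, 0.05, 0.348, -0.1235, 0, 0, 0, 0.85, 0.05, 0.348, -0.1235, 0, 0, 0, 0.85, 0.05, 0.348, -0.1235, 0, 0, 0, 0.85, 0.05, 0.348, -0.1235, 0, 0, 0, 0.85, 0.05, 0.348, -0.1235, 0, 0, 0, 0.85, 0.05, 0.348, -0.1235, 0, 0, 0, 0.85]'

```text
time_s: 9.8
tool_pos: [0.5387, 0.232, 0.2115]
orientation: [[0.95, 0.313, 0.001], [0.313, -0.95, 0.0], [0.001, 0.0, -1.0]]
wrist_force: [1.1, -0.4, -0.1]
opening: 0.579
grasp_force: 0.0
```

>>> servo_tool --motion '[0.05, 0, 0, 0, 0, 0, 0, 0.05, 0, 0, 0, 0, 0, 0, 0.05, 0, 0, 0, 0, 0, 0]'

```text
time_s: 10.1
tool_pos: [0.5394, 0.2286, 0.2111]
orientation: [[0.95, 0.314, -0.0], [0.314, -0.95, -0.001], [-0.0, 0.001, -1.0]]
wrist_force: [0.1, -0.9, -0.6]
opening: 0.585
grasp_force: 0.0
```

>>> servo_tool --motion '[0.05, 0, -0.0055, 0.04, 0, 0, 0, 0.05, 0, -0.0055, 0.08, 0, 0, 0, 0.05, 0, -0.0055, 0.12, 0, 0, 0, 0.05, 0, -0.0055, 0.14, 0, 0, 0, 0.05, 0, -0.0055, 0.15, 0, 0, 0, 0.05, 0, -0.0055, 0.15, 0, 0, 0, 0.05, 0, -0.0055, 0.15, 0, 0, 0]'

```text
time_s: 10.8
tool_pos: [0.5387, 0.2339, 0.0626]
orientation: [[0.95, 0.313, 0.002], [0.313, -0.95, 0.001], [0.002, -0.0, -1.0]]
wrist_force: [0.6, -0.8, -0.3]
opening: 0.585
grasp_force: 0.0
```

>>> servo_tool --motion '[0.005, 0, 0, 0, 0, 0, 0, 0.005, 0, 0, 0, 0, 0, 0, 0.005, 0, 0, 0, 0, 0, 0, 0.005, 0, 0, 0, 0, 0, 0, 0.005, 0, 0, 0, 0, 0, 0, 0.005, 0, 0, 0, 0, 0, 0]' --force 20

```text
time_s: 11.4
tool_pos: [0.5387, 0.2342, 0.0627]
orientation: [[0.95, 0.314, 0.002], [0.314, -0.95, 0.0], [0.002, 0.0, -1.0]]
wrist_force: [-0.4, -2.0, 6.3]
opening: 0.229
grasp_force: 23.4
```

>>> servo_tool --motion '[0.05, 0, 0, 0, 0, 0, 0, 0.05, 0, 0, 0, 0, 0, 0, 0.05, 0, 0, 0, 0, 0, 0, 0.05, 0, 0, -0.05, 0, 0, 0, 0.05, 0, 0, -0.1, 0, 0, 0, 0.05, 0, 0, -0.15, 0, 0, 0, 0.05, 0, 0, -0.15, 0, 0, 0]'

```text
time_s: 12.1
tool_pos: [0.5405, 0.2365, 0.2192]
orientation: [[0.949, 0.314, 0.011], [0.314, -0.949, 0.005], [0.012, -0.001, -1.0]]
wrist_force: [-0.4, 0.8, 0.2]
opening: 0.588
grasp_force: 0.0
```

>>> servo_tool --motion '[0.05, -0.151, 0.3825, 0, 0, 0, -0.85, 0.05, -0.151, 0.3825, 0, 0, 0, -0.85, 0.05, -0.151, 0.3825, 0, 0, 0, -0.85, 0.05, -0.151, 0.3825, 0, 0, 0, -0.85, 0.05, -0.151, 0.3825, 0, 0, 0, -0.85, 0.05, -0.151, 0.3825, 0, 0, 0, -0.85, 0.05, -0.151, 0.3825, 0, 0, 0, -0.85, 0.05, -0.151, 0.3825, 0, 0, 0, -0.85]'

```text
time_s: 12.9
tool_pos: [0.5166, -0.1341, 0.2111]
orientation: [[0.389, 0.921, 0.0], [0.921, -0.389, -0.0], [0.0, 0.0, -1.0]]
wrist_force: [0.5, 0.2, -0.0]
opening: 0.587
grasp_force: 0.0
```

>>> servo_tool --motion '[0.05, 0, 0, 0, 0, 0, 0, 0.05, 0, 0, 0, 0, 0, 0]'

```text
time_s: 13.1
tool_pos: [0.5166, -0.1339, 0.2107]
orientation: [[0.395, 0.919, -0.001], [0.919, -0.395, 0.001], [0.0, -0.001, -1.0]]
wrist_force: [-0.2, 0.6, 0.1]
opening: 0.585
grasp_force: 0.0
```

>>> servo_tool --motion '[0.05, -0.0387, 0.016, 0, 0, 0, 0, 0.05, -0.0387, 0.016, 0.03, 0, 0, 0, 0.05, -0.0387, 0.016, 0.06, 0, 0, 0, 0.05, -0.0387, 0.016, 0.08, 0, 0, 0, 0.05, -0.0387, 0.016, 0.095, 0, 0, 0, 0.05, -0.0387, 0.016, 0.095, 0, 0, 0, 0.05, -0.0387, 0.016, 0.095, 0, 0, 0]'

```text
time_s: 13.8
tool_pos: [0.5171, -0.1727, 0.1167]
orientation: [[0.389, 0.921, 0.0], [0.921, -0.389, 0.001], [0.001, -0.0, -1.0]]
wrist_force: [0.4, -0.6, -0.0]
opening: 0.585
grasp_force: 0.0
```

```bash
python3 - <<'E'
from h import *
c=snap('side','s7');s=bot.state();print(s['tool_pos'],s['time_s'])
d=c['color'][:,:,::-1]
cv2.imwrite('pics/s7c.png',cv2.resize(d[170:265,195:295],(600,570),interpolation=cv2.INTER_CUBIC))
E
```

```text
[ 0.51751603 -0.17319613  0.11723089] 13.85
```

View pics/s7c.png

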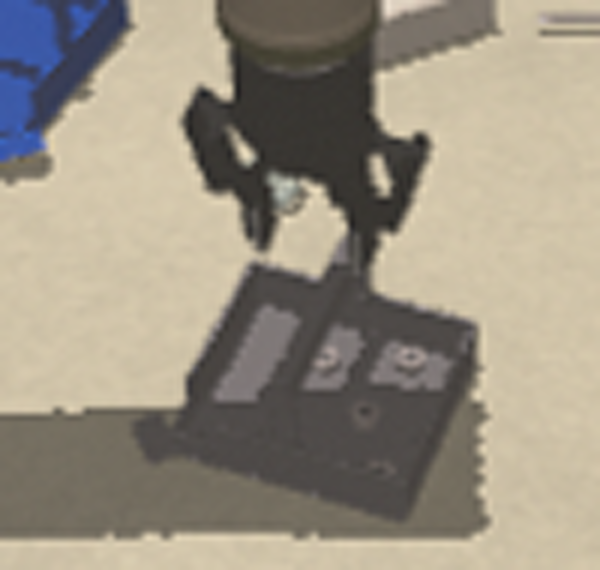

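```bash
python3 - <<'E'
from h import *
c=load('s7')
for z in(.098,.11,.12,.13,.14):
    a,b=onz(c,238,210.8,z),onz(c,255,213.7,z);print(z,a[:2].round(3),b[:2].round(3),((a+b)/2)[:2].round(3))
print('handle proj',np.round(proj(c,(.516,-.176,.102)),1))
f=np.array([-np.sin(np.radians(-23)),np.cos(np.radians(-23))])
for s in(-.065,.065): p=np.array([.516,-.176])+f*s; print(np.round((np.array(proj(c,(*p,.102)))-[195,170])*6,0))
E
```

```text
0.098 [ 0.488 -0.133] [ 0.547 -0.153] [ 0.518 -0.143]
0.11 [ 0.488 -0.144] [ 0.546 -0.163] [ 0.517 -0.154]
0.12 [ 0.488 -0.153] [ 0.546 -0.172] [ 0.517 -0.163]
0.13 [ 0.488 -0.162] [ 0.545 -0.181] [ 0.517 -0.171]
0.14 [ 0.488 -0.171] [ 0.545 -0.19 ] [ 0.516 -0.18 ]
handle proj [246.7 218.6]
[272. 376.]
[345. 213.]
```

Side view: the fingers straddle the handle bar, with tips at (238,211) and (255,214). Next I'll descend and close.

>>> servo_tool --motion '[0.05, 0, 0, 0.015, 0, 0, 0, 0.05, 0, 0, 0.03, 0, 0, 0, 0.05, 0, 0, 0.042, 0, 0, 0, 0.05, 0, 0, 0.05, 0, 0, 0, 0.05, 0, 0, 0.055, 0, 0, 0, 0.05, 0, 0, 0.055, 0, 0, 0]'

```text
time_s: 14.45
tool_pos: [0.5162, -0.1742, 0.0604]
orientation: [[0.391, 0.92, -0.001], [0.92, -0.391, 0.001], [0.0, -0.001, -1.0]]
wrist_force: [-0.7, 0.4, 0.5]
opening: 0.585
grasp_force: 0.0
```

>>> servo_tool --motion '[0.002, 0, 0, 0, 0, 0, 0, 0.002, 0, 0, 0, 0, 0, 0, 0.002, 0, 0, 0, 0, 0, 0, 0.002, 0, 0, 0, 0, 0, 0, 0.002, 0, 0, 0, 0, 0, 0, 0.002, 0, 0, 0, 0, 0, 0]' --force 90

```text
time_s: 15.05
tool_pos: [0.5175, -0.1746, 0.0623]
orientation: [[0.391, 0.92, 0.002], [0.92, -0.391, -0.001], [0.0, 0.002, -1.0]]
wrist_force: [0.7, -1.1, 5.2]
opening: 0.117
grasp_force: 88.7
```

>>> servo_tool --motion '[0.002, 0, 0, -0.01, 0, 0, 0, 0.002, 0, 0, -0.03, 0, 0, 0, 0.002, 0, 0, -0.055, 0, 0, 0, 0.002, 0, 0, -0.08, 0, 0, 0, 0.002, 0, 0, -0.105, 0, 0, 0, 0.002, 0, 0, -0.13, 0, 0, 0, 0.002, 0, 0, -0.15, 0, 0, 0, 0.002, 0, 0, -0.16, 0, 0, 0]'

```text
time_s: 15.85
tool_pos: [0.5168, -0.1742, 0.2231]
orientation: [[0.391, 0.92, 0.001], [0.92, -0.391, -0.0], [0.0, 0.001, -1.0]]
wrist_force: [0.3, -0.1, -4.8]
opening: 0.119
grasp_force: 87.7
```

>>> servo_tool --motion '[0.002, 0, 0, 0, 0, 0, 0, 0.002, 0, 0, 0, 0, 0, 0, 0.002, 0, 0, 0, 0, 0, 0]'

```text
time_s: 16.15
tool_pos: [0.5158, -0.1742, 0.2197]
orientation: [[0.391, 0.92, -0.002], [0.92, -0.391, 0.001], [-0.0, -0.003, -1.0]]
wrist_force: [-0.4, -0.2, -3.2]
opening: 0.123
grasp_force: 87.7
```

>>> servo_tool --motion '[0.002, 0, 0, 0, -0.03, 0.03, 0, 0.002, 0, 0, 0, -0.06, 0.06, 0, 0.002, 0, 0, 0, -0.09, 0.09, 0, 0.002, 0, 0, 0, -0.12, 0.12, 0, 0.002, 0, 0, 0, -0.15, 0.15, 0, 0.002, 0, 0, 0, -0.18, 0.18, 0, 0.002, 0, 0, 0, -0.21, 0.21, 0, 0.002, 0, 0, 0, -0.22, 0.22, 0]'

```text
time_s: 16.95
tool_pos: [0.5152, -0.1748, 0.2198]
orientation: [[0.361, 0.889, 0.283], [0.907, -0.405, 0.115], [0.217, 0.215, -0.952]]
wrist_force: [-0.3, 0.4, -3.0]
opening: 0.125
grasp_force: 87.8
```

>>> servo_tool --motion '[0.002, 0, 0, 0, -0.03, 0.03, 0, 0.002, 0, 0, 0, -0.06, 0.06, 0, 0.002, 0, 0, 0, -0.09, 0.09, 0, 0.002, 0, 0, 0, -0.12, 0.12, 0, 0.002, 0, 0, 0, -0.15, 0.15, 0, 0.002, 0, 0, 0, -0.175, 0.175, 0, 0.002, 0, 0, 0, -0.19, 0.19, 0, 0.002, 0, 0, 0, -0.19, 0.19, 0]'

```text
time_s: 17.75
tool_pos: [0.5157, -0.1742, 0.22]
orientation: [[0.285, 0.814, 0.506], [0.876, -0.435, 0.206], [0.388, 0.385, -0.837]]
wrist_force: [-0.4, -1.0, -3.4]
opening: 0.115
grasp_force: 87.8
```

>>> servo_tool --motion '[0.002, 0, 0, 0, 0, 0, 0, 0.002, 0, 0, 0, 0, 0, 0, 0.002, 0, 0, 0, 0, 0, 0, 0.002, 0, 0, 0, 0, 0, 0, 0.002, 0, 0, 0, 0, 0, 0, 0.002, 0, 0, 0, 0, 0, 0, 0.002, 0, 0, 0, 0, 0, 0, 0.002, 0, 0, 0, 0, 0, 0]'

```text
time_s: 18.55
tool_pos: [0.5166, -0.1743, 0.2213]
orientation: [[0.284, 0.813, 0.508], [0.877, -0.434, 0.205], [0.387, 0.387, -0.837]]
wrist_force: [-0.1, -0.1, -2.9]
opening: 0.12
grasp_force: 87.9
```

>>> servo_tool --motion '[0.002, 0, 0, 0, 0, 0, 0, 0.002, 0, 0, 0, 0, 0, 0, 0.002, 0, 0, 0, 0, 0, 0, 0.002, 0, 0, 0, 0, 0, 0, 0.002, 0, 0, 0, 0, 0, 0, 0.002, 0, 0, 0, 0, 0, 0, 0.002, 0, 0, 0, 0, 0, 0, 0.002, 0, 0, 0, 0, 0, 0]'

```text
time_s: 19.35
tool_pos: [0.5166, -0.1743, 0.2213]
orientation: [[0.284, 0.813, 0.508], [0.877, -0.434, 0.205], [0.387, 0.387, -0.837]]
wrist_force: [0.4, 0.3, -3.3]
opening: 0.122
grasp_force: 87.8
```

>>> servo_tool --motion '[0.002, 0, 0, 0, 0, 0, 0, 0.002, 0, 0, 0, 0, 0, 0, 0.002, 0, 0, 0, 0, 0, 0, 0.002, 0, 0, 0, 0, 0, 0, 0.002, 0, 0, 0, 0, 0, 0, 0.002, 0, 0, 0, 0, 0, 0, 0.002, 0, 0, 0, 0, 0, 0, 0.002, 0, 0, 0, 0, 0, 0]'

```text
time_s: 20.15
tool_pos: [0.5167, -0.1743, 0.2213]
orientation: [[0.284, 0.813, 0.508], [0.877, -0.435, 0.205], [0.388, 0.387, -0.837]]
wrist_force: [0.8, -0.3, -3.7]
opening: 0.12
grasp_force: 87.8
```

```bash
python3 - <<'E'
from h import *
c=snap('side','s8');t=snap('top','t8');s=bot.state();print(s['tool_pos'],s['time_s'],s['grasp_force'],s['opening'],np.round(s['orientation'],3))
d=c['color'][:,:,::-1];e=t['color'][:,:,::-1]
r=lambda i:cv2.resize(i,(400,400),interpolation=cv2.INTER_CUBIC)
# enhance brightness of tray
cv2.imwrite('pics/s8c.png',np.hstack([cv2.convertScaleAbs(r(d[150:250,190:290]),alpha=1.6),cv2.convertScaleAbs(r(e[150:250,230:330]),alpha=1.6)]))
E
```

```text
[ 0.51662734 -0.17430094  0.22123432] 20.25 87.81997561454773 0.12271681541685091 [[ 0.284  0.813  0.508]
 [ 0.877 -0.434  0.205]
 [ 0.387  0.387 -0.837]]
```

View pics/s8c.png

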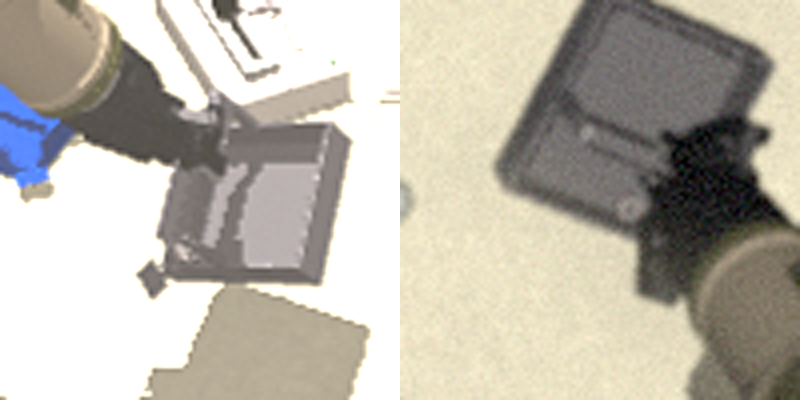

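```bash
python3 - <<'E'
from h import *
c=load('s8');t=load('t8');s=bot.state();R=np.array(s['orientation']);p=np.array(s['tool_pos'])
Rt=np.stack([R[:,1],R[:,0],-R[:,2]],1)
S=lambda P:np.round((np.array(proj(c,P))-[190,150])*4,0); T=lambda P:np.round((np.array(proj(t,P))-[230,150])*4+[400,0],0)
for nm,off in(('world z',p+[0,0,.028]),('tool z',p-R[:,2]*.028)):
    o=off-Rt[:,2]*.09
    print(nm,o.round(3))
    for q in((75,65,40),(75,-65,40),(-75,65,40),(-75,-65,22),(-71,-61,4),(-63,-53,12),(-63,8,12)):
        P=o+Rt@np.array(q)/1000;print(q,S(P),T(P),P[2].round(3))
    # disc seen at top crop (628,208): intersect with plane tray z=12mm (disc top)
    pp,d=ray(t,230+(628-400)/4,150+208/4);n=Rt[:,2];k=((o+n*.012-pp)@n)/(d@n);print('disc tray xy',(Rt.T@(pp+d*k-o)).round(3))
    pp,d=ray(c,190+185/4,150+250/4);k=((o+n*.012-pp)@n)/(d@n);print('side blob tray xy',(Rt.T@(pp+d*k-o)).round(3))
sub=cv2.cvtColor(c['color'],cv2.COLOR_RGB2GRAY)[188:222,226:262]
print('\n'.join(f'{r+188} '+' '.join(f'{q:3d}' for q in sub[r]) for r in range(0,34)))
E
```

```text
world z [ 0.562 -0.156  0.174]
(75, 65, 40) [346. 103.] [599. -35.] 0.262
(75, -65, 40) [316. 251.] [767.  38.] 0.211
(-75, 65, 40) [195. 111.] [493. 167.] 0.204
(-75, -65, 22) [174. 258.] [652. 219.] 0.138
(-71, -61, 4) [190. 262.] [642. 201.] 0.126
(-63, -53, 12) [195. 250.] [641. 192.] 0.139
(-63, 8, 12) [210. 184.] [565. 163.] 0.163
disc tray xy [-0.077 -0.05   0.012]
side blob tray xy [-0.073 -0.053  0.012]
tool z [ 0.548 -0.162  0.169]
(75, 65, 40) [329. 113.] [608. -11.] 0.257
(75, -65, 40) [298. 262.] [775.  61.] 0.207
(-75, 65, 40) [180. 120.] [502. 189.] 0.199
(-75, -65, 22) [158. 268.] [659. 240.] 0.134
(-71, -61, 4) [174. 272.] [649. 222.] 0.122
(-63, -53, 12) [179. 259.] [649. 214.] 0.134
(-63, 8, 12) [194. 193.] [573. 185.] 0.158
disc tray xy [-0.065 -0.037  0.012]
side blob tray xy [-0.059 -0.044  0.012]
188  50  50  51  51  50  52  53  51  51  53  52  51  53  52  52  52  51  50  56  68  75  75  76  75  76  76  75  76  76  76  74  76  76  76  77  75
189  47  60  81  60  48  50  50  55  62  51  52  53  54  54  52  50  53  51  52  55  61  74  76  75  76  74  76  76  74  
[... 4062 characters left out ...]
  69  68  68  69  68  70  68  69  70  68  69  69  68  68  67  65  63  62  63  62  63  63  65  67  67  67  66
218  75  77  77  74  73  73  70  70  71  72  70  69  68  68  68  68  68  68  68  68  69  70  68  69  68  69  68  68  68  67  66  68  69  68  68  68
219  73  77  76  76  80  97 108  84  70  71  73  73  71  72  71  71  69  65  65  66  67  67  68  70  68  65  67  66  66  65  66  64  65  65  66  67
220  72  76  77  75  73 129 189 153 122 124 125 123 123 123 123 125 120 106 108 102  75  75  77  76  77  83  97  96  94  92  92  92  94  94  89  79
221  83  75  75  74  74 107 166 201 202 204 201 198 198 199 203 205 201 201 199 171 105 110 110 110 107 126 160 161 162 170 170 171 170 172 163 142
```

```bash
python3 - <<'E'
from h import *
a=load('t6');b=load('t8')
def cen(t):
    g=cv2.cvtColor(t['color'],cv2.COLOR_RGB2GRAY)[140:215,100:200]
    m=cv2.morphologyEx((g<75).astype(np.uint8),cv2.MORPH_OPEN,np.ones((4,4),np.uint8));ys,xs=np.nonzero(m);return onz(t,xs.mean()+100,ys.mean()+140,.09)[:2]
d=(cen(b)-cen(a))@np.array([-.3148,.9492]);print('nudge',d)
if .001<d<.006: print(bot.job_done())
E
```

```text
nudge 0.0030295446041891144
the job is handed in; nothing more can be done
None
```

The job is handed in, with no verdict returned: the dimmer grip is set level with the clip (within about 3 mm by camera), and the tray is held up at about 33° with the discs seen in the lipped corner, though the gripper partly hid that view.

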